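Load the ratchet-fed date coder

TASK

Load every tan-lidded pot from the white board into the date coder: flip the red pawl back off the ratchet, wind the knob back until the orange pusher is fully home, and stand the pots upright in a single row in the channel between the steel rails. With the pawl dropped back onto the ratchet, click the knob forward one step at a time until the row is snug against the blue end stop and there is no room for another click. Then lower the clear guard gently down onto its stop, let go, and leave the jar, bowl and tin where they stand.

Things in the scene. Friction and masses are not known exactly. Their poses are not given: they have to be found in the camera images.
- feeder: Date coder, fixed (place and heading vary). Origin at table height under the channel; y runs along the channel to the end stop, z up, x away from the robot. Bed 10 mm up; steel rails 68 mm apart inside, 8 mm thick, tops 24 mm up. Blue stop face y = 140 mm, 65 mm high, grey block behind to y = 184, 70 mm high. Grey drive housing 190 x 190 x 70 mm high, y -290 to -100; knob axis x = 0, y = -170.
- stop_face (a point): Centre of the end stop's face that the row comes up against, 36 mm above the table (the height of the pot centres when they stand in the channel); axes as the feeder's, so pots lie on its -y side at x = 0.
- pusher_face (a point): Centre of the front face of the orange pusher plate (56 mm wide, top 54 mm up), 36 mm above the table. The knob moves it along the feeder's y, 20 mm towards the stop per step of 0.628 rad. With the knob at 0 it is 225 mm from the stop face: three pots then need 2 clicks, two pots 5 clicks, to be snug, leaving about 5 mm of play.
- knob (a joint): Ratchet knob, rad: 0 = pusher home, positive = counter-clockwise from above = pusher forward; range 0 to 5.6. 10 teeth: with the pawl down it clicks at each multiple of 0.628 (turn 0.03 to 0.1 past it for the pawl to drop) and cannot turn back below the last click; it starts at any angle. With the pawl flipped off it turns both ways and stays where left (about 0.06 N m).
- knob_grip (a point): Point to grip the knob, on its axis, 141 mm above the table; turns with it. Upright black bar with a white mark, 50 mm long along this point's x, 14 mm wide along its y, from 115 to 158 mm above the table, over the 132 mm wide toothed wheel (teeth tops 90 mm up).
- pawl (a joint): Angle of the red pawl lever, rad: 0 = lying down on the ratchet (engaged; up to 0.09 while riding over a tooth), positive = lifted, 1.95 = flipped right back against its stop. It stays back by its own weight once past upright (1.57) and falls onto the ratchet by its own weight below that; no spring.
- pawl_pivot (a point): Pivot of the pawl on the drive housing, 100 mm above the table, at x = -75, y = -230 mm in the feeder's frame; the hinge axis is the feeder's y. Axes as the feeder's. The lever points to the feeder's +x when down and swings up and over towards -x.
- pawl_handle (a point): Middle of the grip part of the pawl's red round cross handle (12 mm thick, lying along the feeder's y, free end outward at -y), 80 mm from the pivot and 2 mm above the lever's centre line.
- cover (a joint): Angle of the clear guard, rad: 0 = lowered on its stop, level over the channel; starts standing open, about 1.6 to 1.8 (limit 1.80). A slightly stiff hinge (0.05 N m) holds it only near upright; below about 1.4 it falls shut if let go. Mass about 0.3 kg.
- cover_hinge (a point): Middle of the guard's hinge axis, 85 mm above the table, at x = 115, y = 27.5 mm in the feeder's frame; axis along the feeder's y; axes as the feeder's.
- cover_handle (a point): Middle of the guard's blue round handle bar (12 mm thick, 110 mm long, parallel to the hinge), 200 mm from the hinge, 35 mm beyond the panel's free edge with open space between (29 mm). On top when the guard is open; at the robot's side, 85 mm above the table, when it is shut.
- board: White board, 240 x 240 x 6 mm, fixed, on which the pots start. Origin under its centre.
- pot_a_center (a point): Centre of a black pot with a tan lid, sealed and rigid: 60 mm in diameter, 52 mm high, about 0.18 kg; the point is 26 mm above its underside. One of up to three alike pots; may be absent.
- pot_b_center (a point): Centre of a black pot with a tan lid, sealed and rigid: 60 mm in diameter, 52 mm high, about 0.18 kg; the point is 26 mm above its underside. One of up to three alike pots; may be absent.
- pot_c_center (a point): Centre of a black pot with a tan lid, sealed and rigid: 60 mm in diameter, 52 mm high, about 0.18 kg; the point is 26 mm above its underside. One of up to three alike pots; may be absent.
- jar: Bystander: jar with a red cap, 76 mm in diameter, 110 mm high; origin under its centre.
- bowl: Bystander: black bowl, 100 mm in diameter, 50 mm high; origin under its centre.
- tin: Bystander: green closed tin, 60 mm in diameter, 90 mm high; origin under its centre.

How it is judged:
On the way, in this order (a step that is already met when the one before it is completed fails the run):
1. the knob is wound back until the pusher is fully home (value of joint knob below 0.2 rad), for 0.2 s.
2. all pots stand in one row in the channel, snug between pusher and end stop, with the pawl down on the ratchet (x of pot_a_center in the frame of stop_face between -0.008 and 0.008 m and angle between each of pot_a_center, pot_b_center, pot_c_center's own z axis and vertical below 0.1 rad and z of pot_a_center in the frame of stop_face between -0.008 and 0.008 m and (y of pot_a_center in the frame of stop_face between -0.041 and -0.026 m or y of pot_a_center in the frame of stop_face between -0.101 and -0.086 m or y of pot_a_center in the frame of stop_face between -0.161 and -0.146 m) and x of pot_b_center in the frame of stop_face between -0.008 and 0.008 m and z of pot_b_center in the frame of stop_face between -0.008 and 0.008 m and (y of pot_b_center in the frame of stop_face between -0.041 and -0.026 m or y of pot_b_center in the frame of stop_face between -0.101 and -0.086 m or y of pot_b_center in the frame of stop_face between -0.161 and -0.146 m) and x of pot_c_center in the frame of stop_face between -0.008 and 0.008 m and z of pot_c_center in the frame of stop_face between -0.008 and 0.008 m and (y of pot_c_center in the frame of stop_face between -0.041 and -0.026 m or y of pot_c_center in the frame of stop_face between -0.101 and -0.086 m or y of pot_c_center in the frame of stop_face between -0.161 and -0.146 m) and (y of pot_a_center in the frame of stop_face between -0.041 and -0.026 m or y of pot_b_center in the frame of stop_face between -0.041 and -0.026 m or y of pot_c_center in the frame of stop_face between -0.041 and -0.026 m) and (y of pot_a_center in the frame of stop_face between -0.101 and -0.086 m or y of pot_b_center in the frame of stop_face between -0.101 and -0.086 m or y of pot_c_center in the frame of stop_face between -0.101 and -0.086 m) and y of any of pot_a_center, pot_b_center, pot_c_center in the frame of pusher_face below 0.041 m and value of joint pawl below 0.12 rad), for 0.2 s.
3. the guard is lowered onto its stop (value of joint cover below 0.06 rad), for 0.2 s.
At the end, for the whole second after the job is handed in: Pots upright (0.1 rad) on the channel bed, 8 mm of centre line, in an unbroken row: centres 30, 90 (150) mm from the stop face, -4 to +11 mm; pusher face within 11 mm of the last pot; pawl below 0.12 rad; guard below 0.06 rad (all of step 2 and value of joint cover below 0.06 rad); the robot touches nothing.
It fails at once if the guard slams: it arrives within 0.15 rad of its stop faster than 2.5 rad/s (value of joint cover below 0.15 rad and velocity of joint cover below -2.5 rad/s).
It fails at once if the jar is moved more than 30 mm (distance of jar from where it was at the start of the episode above 0.03 m).
It fails at once if the bowl is moved more than 30 mm (distance of bowl from where it was at the start of the episode above 0.03 m).
It fails at once if the tin is moved more than 30 mm (distance of tin from where it was at the start of the episode above 0.03 m).
Of pot_a, pot_b, pot_c only 2 to 3 are there at a start; the rules pass over those that are not, and their reading is None.
At some moment in a run one of pot_a, pot_b, pot_c may be knocked a few centimetres aside while the robot is not near it.
It also fails if it takes over 210 s, if anything falls off the work surface, if the arm or the gripper's body presses on something with over 40 N, if the wrist force passes 120 N, or if a joint passes its speed limit or range.

ROBOT

A 6-joint arm with a two-finger parallel gripper is mounted at the origin on the work surface. World frame = base frame: x ahead of the robot, y to its left, z up, the work surface at z = 0. Lengths are in m, angles in rad, forces in N, time in s.
With the tool pointing down it reaches from about 0.375 to 0.825 m from the base axis. Payload 5.5 kg.
Tool frame: the origin (TCP) lies midway between the tips of the shut fingers; the grasp point (between the pads) lies 19 mm behind it; x points along the fingers, z is the direction in which the jaws open and shut, and the axes are right-handed (so a half turn about x gives the same grasp; the last joint's range is limited). The gripper opens to 85 mm and grips with 20 to 120 N. Pads are 22 mm wide; open, the fingers measure 114 mm over their backs; the gripper's body (76 mm by 85 mm) begins 54 mm behind the grasp point. The pads swing forward as they close: fully open they stand 13 mm farther back than shut.
Start: joints at [0, 0.314, -0.047, 1.21, 0, 1.571], TCP at [0.6, -0, 0.211] pointing down, gripper open.
Joint ranges: [-2.67, 2.67], [-0.69, 1.73], [-1.03, 1.25], [-2.08, 2.16], [-1.42, 1.45], [-3.14, 3.14]. Speed limits (rad/s): [2.39, 2.39, 3.01, 3.14, 3.14, 3.14].

INTERFACE

Orientations are given as a unit quaternion [w, x, y, z].
In Python, from workcell import robot gives the robot as it stands. The module is installed in compiled form; this text tells all that it offers.
- The arm moves only by the shell command python3 -m inch 'ROWS' [FORCE]. ROWS is JSON, a list that holds one entry, the list of rows, each a list of 7 numbers: the shift along the world's x, y, z in cm, then the turn, a rotation vector about the world's x, y, z in degrees, then the opening in per cent of the stroke, from 0 (shut) to 100 (fully open). A call has 1 to 12 rows; each row shifts and turns the commanded pose from where the row before left it; what a row does not reach is not made up. A row lasts 1/10 s, in which the tool goes at most 50 mm and 8.59 degrees, less where a joint would pass 70% of its speed; a pose out of reach is approached as far as the arm can. A call with a gripper value outside its range is refused whole. The fingers move at their own pace and stop on an object; FORCE is the grip in N (left out, the last holds). Time passes only in rows, so rows that do not move let the fingers close. It gives the time, the measured TCP pose, the force and the opening at its end, in the units of the state.
- robot.get_state(): the state, without advancing time (a new reading comes with each control period).
- robot.snapshot(name): name is "scene" or "side" or "wrist"; returns (picture, depth): 480x640x3 uint8, red, green, blue; 480x640 float32, m along the optical axis (not along the pixel's ray), 0 where there is no reading.
- robot.camera_model(name): a dict with "fx", "fy", "cx", "cy" (pixels), "T" (4x4, takes a point from camera to world coordinates). Camera axes: x right, y down, z forward; pixel columns grow to the right and rows downward; lengths in m; the calibration is good to about 2 mm. A picture is of the moment at which its call begins: read the wrist's pose just before it. camera_model takes no time and is no camera call; for the wrist camera it gives the pose at the moment of the call.
- robot.hand_in(): hands the job in, once; it reports no verdict.
Trained networks look in the newest picture that a camera, given by its name, has taken for a name from the list of things; names that differ only in an ending like _2 or _b are one class to them, and where a whole thing is asked for, a point or a joint stands for the part that bears it (a point fixed in the world has none). Each returns a list of dicts, best first, with "confidence" (0 to 1); they miss things now and then, are a little off and sometimes report something else, mostly with a low value. They report only what shows in the picture. A call takes as long as a camera call.
- robot.trace(camera, target): "region" (480x640 bool, what is visible of it) and "extent" ([left, top, right, bottom] in pixels, round what is visible of it).
The state is a dict: "time_s": time; "joint_positions": joint angles; "joint_vel": joint speeds; "joint_efforts": joint torques, N m; "tcp_pos": TCP position; "tool_rot": TCP orientation; "contact_force": force on the tool from outside, world axes, zero at the start; "torque": the same for the moment, N m; "grip_width": opening from 0.0 (shut) to 1.0 (fully open).
Only numpy, scipy, OpenCV 4.12 (cv2) and the standard library are available. Lean on these libraries where they do the work, as an engineer would, in place of code of your own. Each camera call takes 0.05 s, during which the arm holds its last target. There are 200 camera calls.

## Working session

There is one attempt and no reset: what is moved stays moved. The work goes in short steps, Python scripts to look and compute and a shell command to move; the robot and the scene stay as the last step left them, time stands still between calls to the robot, and variables do not carry over. Pictures are saved under pics/ and viewed, about 12 in all and at most 16, crops included, and the job is handed in when it is done.

```bash
mkdir -p pics
cat > h.py <<'E'
import numpy as np, cv2
from workcell import robot
def snap(n):
    m=robot.camera_model(n); p,d=robot.snapshot(n); return p,d,m
def cloud(d,m):
    v,u=np.mgrid[0:480,0:640]
    P=np.stack([(u-m['cx'])/m['fx']*d,(v-m['cy'])/m['fy']*d,d],-1)
    T=np.array(m['T']); return P@T[:3,:3].T+T[:3,3]
def proj(X,m):
    T=np.array(m['T']); q=(np.asarray(X)-T[:3,3])@T[:3,:3]
    return np.stack([q[...,0]/q[...,2]*m['fx']+m['cx'],q[...,1]/q[...,2]*m['fy']+m['cy']],-1)
def save(p,n): cv2.imwrite('pics/'+n+'.png',p[:,:,::-1])
E
python3 - <<'E'
from h import *
a=[]
for n in('scene','side'):
    p,d,m=snap(n); np.savez('pics/'+n+'.npz',p=p,d=d,**{k:np.array(m[k]) for k in m}); save(p,n+'0')
    C=cloud(d,m)
    for t in('pot_a_center','knob','pawl_handle','cover_handle','feeder','board','jar','bowl','tin','pusher_face'):
        for r in robot.trace(n,t)[:4]:
            R=r['region']&(d>0); Q=C[R]
            print(n,t,round(r['confidence'],2),np.round(r['extent']),len(Q), np.round(np.median(Q,0),3) if len(Q) else '',np.round(np.percentile(Q,98,axis=0),3)if len(Q) else '')
print(robot.get_state())
E
```

```text
scene pot_a_center 0.93 [244. 336. 274. 376.] 1061 [0.593 0.331 0.057] [0.623 0.349 0.06 ]
scene pot_a_center 0.69 [277. 140. 436. 316.] 15284 [ 0.56  -0.059  0.068] [0.666 0.127 0.246]
scene knob 0.88 [366. 170. 421. 215.] 1529 [ 0.514 -0.215  0.085] [ 0.579 -0.163  0.158]
scene knob 0.64 [280. 141. 439. 317.] 15134 [ 0.559 -0.063  0.068] [0.666 0.127 0.242]
scene pawl_handle 0.7 [403. 167. 429. 190.] 118 [ 0.478 -0.283  0.106] [ 0.516 -0.278  0.114]
scene cover_handle 0.96 [278. 141. 342. 254.] 3980 [ 0.654 -0.009  0.171] [0.671 0.084 0.282]
scene cover_handle 0.44 [367. 166. 422. 215.] 1524 [ 0.514 -0.216  0.085] [ 0.58  -0.163  0.158]
scene feeder 0.73 [279. 140. 438. 322.] 15742 [ 0.562 -0.061  0.067] [0.667 0.127 0.247]
scene feeder 0.34 [364. 169. 421. 214.] 1580 [ 0.514 -0.216  0.085] [ 0.581 -0.163  0.158]
scene feeder 0.21 [313. 345. 342. 384.] 1120 [0.475 0.291 0.058] [0.504 0.309 0.061]
scene feeder 0.21 [272. 377. 314. 429.] 1357 [0.494 0.384 0.058] [0.525 0.404 0.061]
scene board 0.84 [203. 320. 375. 475.] 12447 [0.513 0.366 0.007] [0.636 0.447 0.009]
scene jar 0.72 [36
[... 1289 characters left out ...]
_s': 1.1, 'joint_positions': array([-2.54061598e-05,  3.13506494e-01, -4.71103698e-02,  1.21019100e+00,
        2.04508911e-05,  1.57077229e+00]), 'joint_vel': array([ 0.00079809,  0.00050875, -0.00069247,  0.00121571, -0.00059563,
       -0.00077333]), 'joint_efforts': array([ 2.19059468e-03, -5.39404750e+01,  3.40042162e+01,  1.36816856e-03,
        4.90132095e-05,  1.52266850e-06]), 'tcp_pos': array([ 5.99993581e-01, -8.05504457e-06,  2.10691043e-01]), 'tool_rot': array([7.07102704e-01, 7.71570671e-06, 7.07110859e-01, 6.74545868e-06]), 'contact_force': array([ 0.6406709 , -1.042579  , -1.96744593]), 'torque': array([ 0.00259116,  0.13034752, -0.04068304]), 'grip_width': 1.000583488871594}
```

View pics/scene0.png

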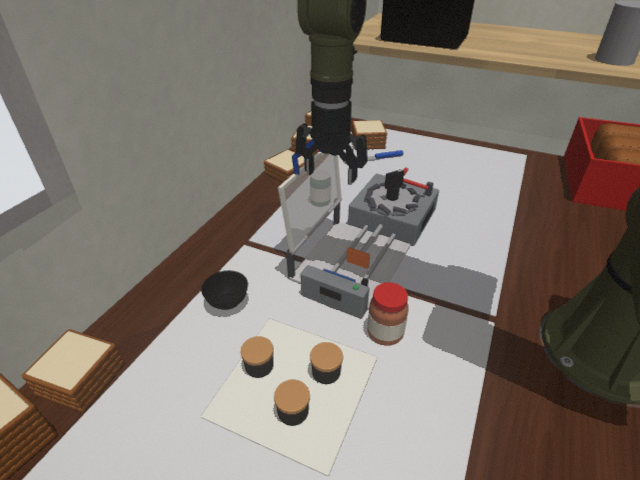

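View pics/side0.png

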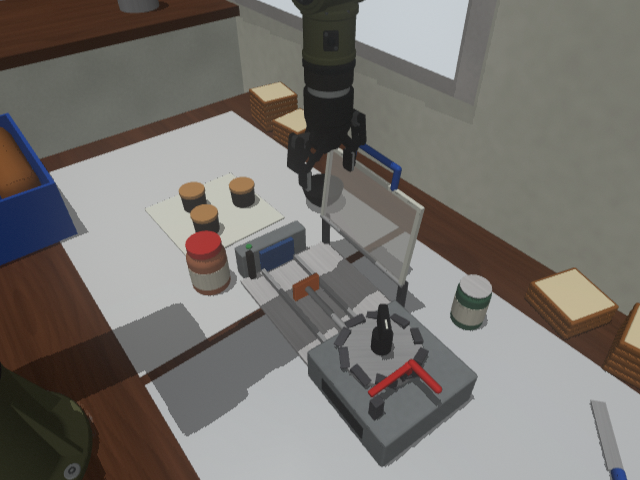

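The pictures show three tan pots on the board, near scene pixels (258,357), (326,362) and (292,402). The guard is open, the pawl is down and the pusher is partly forward. Next I fit the feeder frame.

```bash
cat > fit.py <<'E'
from h import *
Cs=[];Is=[]
for n in('scene','side'):
    z=np.load('pics/'+n+'.npz'); C=cloud(z['d'],z); ok=z['d']>0
    Cs.append(C[ok]);Is.append(z['p'][ok])
C=np.concatenate(Cs);I=np.concatenate(Is).astype(int)
s=(abs(C[:,2]-.07)<.004)&(C[:,0]>.3)&(C[:,0]<.7)&(C[:,1]<.15)&(C[:,1]>-.45)
sat=I.max(1)-I.min(1); s&=sat<40
Q=C[s]
H=Q[Q[:,1]<-.08]; B=Q[Q[:,1]>0.05]
def rect(P):
    g=np.zeros((1000,1000),np.uint8); i=((P[:,:2]-[.2,-.5])*1000).astype(int); g[i[:,1],i[:,0]]=255
    g=cv2.morphologyEx(g,cv2.MORPH_CLOSE,np.ones((9,9),np.uint8)); g=cv2.morphologyEx(g,cv2.MORPH_OPEN,np.ones((5,5),np.uint8))
    k=max(cv2.findContours(g,0,1)[0],key=cv2.contourArea); r=cv2.minAreaRect(k); return np.array(r[0])/1000+[.2,-.5],r[1],r[2]
rh=rect(H);rb=rect(B);print('housing',rh,'block',rb)
v=rb[0]-rh[0]; print('dist (expect .357)',np.hypot(*v),'yaw',np.degrees(np.arctan2(-v[0],v[1])))
for lo,hi,nm in(((0.05),.065,'pot'),):
    t=(C[:,2]>.052)&(C[:,2]<.064)&(I[:,0]>I[:,2]+30)&(C[:,1]>.2)
    from scipy.cluster.hierarchy import fclusterdata
    P=C[t];P=P[::3];l=fclusterdata(P[:,:2],.012,'distance')
    for k in set(l):
        if (l==k).sum()>60:
            (cx,cy),r=cv2.minEnclosingCircle((P[l==k,:2]*1000).astype(np.float32)); print('pot',cx,cy,r,(l==k).sum(),np.median(P[l==k],0))
E
python3 fit.py
```

```text
housing (array([ 0.51768793, -0.25330515]), (192.54953002929688, 191.66868591308594), 86.633544921875) block (array([0.53875909, 0.10271832]), (46.95925521850586, 152.0763702392578), 87.61405944824219)
dist (expect .357) 0.35664646901052605 yaw -3.387086403604511
pot 886.622802734375 480.5699768066406 75.2644271850586 780 [0.87460789 0.48736449 0.06285617]
pot 898.497802734375 615.9073486328125 73.76131439208984 184 [0.84395755 0.59961641 0.05975659]
pot 601.1226196289062 320.18603515625 31.555784225463867 355 [0.59861957 0.3212166  0.05836647]
pot 499.3932189941406 374.7643127441406 31.291912078857422 434 [0.49794942 0.37577994 0.05849582]
pot 479.8431091308594 278.8309631347656 31.610286712646484 393 [0.4784259  0.28029659 0.05840739]
```

```bash
cat > fr.py <<'E'
import numpy as np
yaw=np.radians(-3.35); O=np.array([.5292,-.0588,0])
R=np.array([[np.cos(yaw),-np.sin(yaw),0],[np.sin(yaw),np.cos(yaw),0],[0,0,1]])
def F(W): return (W-O)@R
def W(f): return O+R@np.array(f,float)
E
cat >> fit.py <<'E'
from fr import *
f=F(C); near=(abs(f[:,0])<.2)&(f[:,1]>-.35)&(f[:,1]<.2)
red=near&(I[:,0]>110)&(I[:,1]<60)&(I[:,2]<60)&(f[:,1]<-.15)
q=f[red]; print('red',len(q))
for a in np.arange(-.1,.06,.01):
    k=q[(q[:,0]>=a)&(q[:,0]<a+.01)]
    if len(k)>3: print(round(a,2),len(k),np.round(np.percentile(k,[2,98],axis=0)[:,1:],3).ravel())
bl=near&(I[:,2]>I[:,0]+50)&(f[:,2]>.15); q=f[bl]; print('blue',len(q),np.round(np.percentile(q,[2,50,98],axis=0),3))
h=q[q[:,2]>.26];print(np.round(np.percentile(h,[2,50,98],axis=0),3))
o=near&(I[:,0]>I[:,2]+60)&(abs(f[:,0])<.03)&(f[:,1]>-.09);q=f[o];print('orange',len(q),np.round(np.percentile(q,[2,50,98],axis=0),3))
kb=near&(f[:,2]>.118)&(f[:,2]<.165)&(np.hypot(f[:,0],f[:,1]+.17)<.04);q=f[kb]-[0,-.17,0];print('knob',len(q),np.round(np.percentile(q,[2,50,98],axis=0),3))
g=np.zeros((100,100),np.uint8)
i=(q[:,:2]*1000+50).astype(int);r=cv2.minAreaRect(i.astype(np.float32));print(r)
w=q[I[kb].min(1)>120];print('white',len(w),np.round(np.median(w,0),3) if len(w) else '')
E
python3 fit.py|tail -28
```

```text
pot 601.1226196289062 320.18603515625 31.555784225463867 355 [0.59861957 0.3212166  0.05836647]
pot 499.3932189941406 374.7643127441406 31.291912078857422 434 [0.49794942 0.37577994 0.05849582]
pot 479.8431091308594 278.8309631347656 31.610286712646484 393 [0.4784259  0.28029659 0.05840739]
red 702
-0.08 24 [-0.235  0.101 -0.224  0.106]
-0.07 55 [-0.235  0.1   -0.224  0.106]
-0.06 56 [-0.235  0.101 -0.224  0.107]
-0.05 53 [-0.235  0.1   -0.223  0.107]
-0.04 52 [-0.235  0.103 -0.224  0.108]
-0.03 48 [-0.235  0.103 -0.221  0.109]
-0.02 52 [-0.235  0.104 -0.185  0.156]
-0.01 45 [-0.269  0.105 -0.227  0.112]
-0.0 313 [-0.287  0.106 -0.228  0.114]
0.01 4 [-0.248  0.11  -0.234  0.112]
blue 398 [[ 0.131 -0.033  0.251]
 [ 0.135  0.003  0.286]
 [ 0.14   0.089  0.29 ]]
[[ 0.131 -0.033  0.261]
 [ 0.135  0.007  0.287]
 [ 0.14   0.089  0.29 ]]
orange 649 [[-0.026  0.035  0.018]
 [-0.002  0.04   0.04 ]
 [ 0.027  0.048  0.056]]
knob 816 [[-0.017 -0.023  0.119]
 [-0.005 -0.002  0.149]
 [ 0.016  0.022  0.16 ]]
((48.75000762939453, 50.25), (52.81003952026367, 28.460500717163086), 71.56504821777344)
white 33 [-0.006 -0.011  0.158]
```

```bash
python3 -m inch '[[[-4,0,0,0,0,-3.4,60],[-4,-3,0,0,0,0,50],[0,-4,0,0,0,0,40],[0,-4,0,0,0,0,40],[0,-4,0,0,0,0,40],[0,-4,0,0,0,0,40],[0,-4,0,0,0,0,40],[0,-4,0,0,0,0,40],[0,-4,0,0,0,0,40],[0,-1.3,-2,0,0,0,40],[0,0,-2,0,0,0,40],[0,0,0,0,0,0,40]]]' 40
python3 - <<'E'
from h import *; from fr import *
p,d,m=snap('wrist'); save(p,'w1'); C=cloud(d,m); f=F(C); I=p.astype(int)
red=(d>0)&(I[...,0]>110)&(I[...,1]<60)&(I[...,2]<60); q=f[red]
print(len(q)); q=q[(q[:,0]>-.01)&(q[:,0]<.02)&(abs(q[:,1]+.26)<.05)];print(np.round(np.percentile(q,[2,50,98],axis=0),3))
s=robot.get_state(); print(F(s['tcp_pos']),s['tcp_pos'],s['joint_positions'])
E
```

```text
time_s: 2.3
tcp_pos: [0.518, -0.3226, 0.1677]
tool_rot: [0.705, 0.022, 0.708, -0.02]
contact_force: [-0.4, 0.3, -2.7]
grip_width: 0.4
2914
[[-0.009 -0.282  0.107]
 [ 0.006 -0.247  0.112]
 [ 0.012 -0.225  0.114]]
[ 0.00504638 -0.26390528  0.16943446] [ 0.51881639 -0.3225492   0.16943446] [-5.56261351e-01  3.54956569e-01 -8.41345060e-02  1.13488993e+00
  6.45235000e-05  1.07433496e+00]
```

View pics/w1.png

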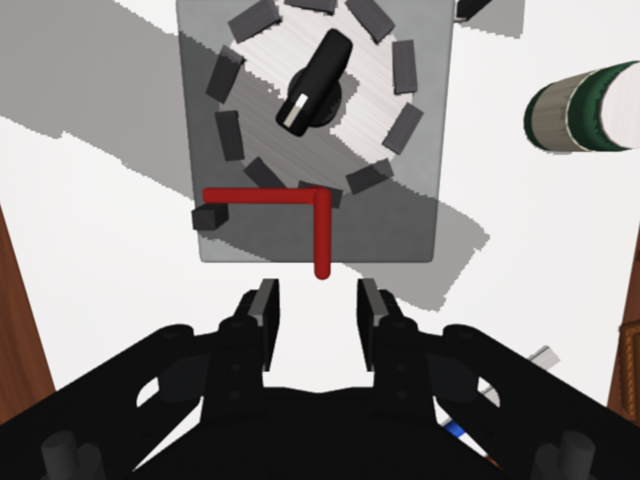

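The wrist view shows the red handle at (322,235), centred between the jaws, and the knob bar at about (315,80) with its white mark to the lower left. I descend and grip the handle.

```bash
python3 -m inch '[[[0,0,-3,0,0,0,40],[0,0,-3,0,0,0,40],[0,0,-2,0,0,0,40],[0,0,0,0,0,0,5],[0,0,0,0,0,0,5],[0,0,0,0,0,0,5],[0,0,0,0,0,0,5],[0,0,0,0,0,0,5]]]' 40
python3 - <<'E'
from fr import *; import numpy as np
from workcell import robot
s=robot.get_state(); print(F(s['tcp_pos']),s['grip_width'])
# arc from angle a0 to 1.75 in feeder x,z -> world
c=F(s['tcp_pos']); px,pz=-.075,.1
g=np.array([c[0]-px, .107-pz]); r=np.hypot(*g);a0=np.arctan2(g[1],g[0]);print(r,a0)
for a in np.linspace(a0,a0+1.75,15)[1:]:
    dx=r*np.cos(a)-g[0];dz=r*np.sin(a)-g[1];print(np.round(100*(R@[dx,0,dz]),2))
E
```

```text
time_s: 3.15
tcp_pos: [0.5209, -0.3235, 0.0921]
tool_rot: [0.708, 0.021, 0.706, -0.021]
contact_force: [0.5, -0.5, 0.5]
grip_width: 0.046
[ 0.00718037 -0.26476633  0.0920942 ] 0.04604651018969657
0.08247795733952114 0.08497338217333303
[-0.15  0.01  1.02]
[-0.43  0.03  2.01]
[-0.83  0.05  2.96]
[-1.34  0.08  3.85]
[-1.96  0.11  4.68]
[-2.68  0.16  5.41]
[-3.48  0.2   6.06]
[-4.36  0.26  6.59]
[-5.3   0.31  7.02]
[-6.28  0.37  7.32]
[-7.29  0.43  7.5 ]
[-8.32  0.49  7.55]
[-9.35  0.55  7.47]
[-10.35   0.61   7.26]
```

Run:
```python
from h import *; from fr import *
p,d,m=snap('wrist'); save(p[100:420,120:520],'w2')
s=robot.get_state(); print(s['grip_width'],s['contact_force'])
```

```text
0.04959446120486192 [ 0.46490995 -0.74883357  1.31982033]
```

View pics/w2.png

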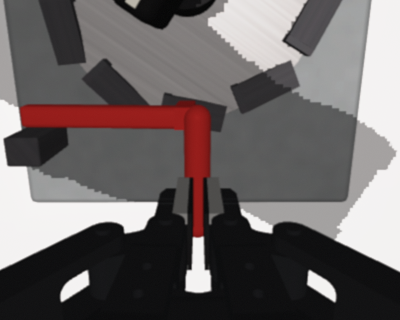

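Run:
```python
from h import *; from fr import *
p,d,m=snap('wrist'); f=F(cloud(d,m)); I=p.astype(int)
red=(d>0)&(I[...,0]>90)&(I[...,1]<60)&(I[...,2]<60)
for y in np.arange(-.295,-.22,.007):
    q=f[red&(abs(f[...,1]-y)<.0035)&(f[...,0]>-.02)]
    if len(q): print(round(y,3),len(q),np.round(np.percentile(q,[3,50,97],axis=0)[:,[0,2]].ravel(),3))
s=robot.get_state(); print(F(s['tcp_pos']),s['grip_width'])
for u,v in((302,300),(335,300),(302,285),(310,240),(318,300)): print(u,v,np.round(f[v,u],3),p[v,u])
print(m['T'])
```

```text
-0.288 4 [0.006 0.111 0.007 0.111 0.009 0.112]
-0.281 127 [0.005 0.111 0.007 0.112 0.009 0.113]
-0.274 140 [0.005 0.111 0.007 0.112 0.009 0.114]
-0.267 142 [0.005 0.111 0.007 0.112 0.009 0.114]
-0.26 152 [0.005 0.07  0.007 0.112 0.014 0.113]
-0.253 368 [0.001 0.108 0.007 0.112 0.012 0.113]
-0.246 396 [0.001 0.108 0.007 0.112 0.012 0.113]
-0.239 412 [0.001 0.108 0.007 0.112 0.013 0.113]
-0.232 1040 [-0.019  0.106 -0.002  0.108  0.012  0.113]
-0.225 845 [-0.019  0.097 -0.002  0.108  0.01   0.112]
[ 0.00720746 -0.26473525  0.09183724] 0.050192921282045146
302 300 [ 0.001 -0.253  0.14 ] [77 76 74]
335 300 [ 0.013 -0.253  0.14 ] [78 77 75]
302 285 [ 0.001 -0.253  0.126] [78 77 75]
310 240 [ 0.004 -0.238  0.112] [141  28  26]
318 300 [ 0.007 -0.266  0.112] [149  29  27]
[[ 0.99825466 -0.05767756 -0.01268589  0.52448171]
 [-0.05899488 -0.96415369 -0.25870306 -0.25823567]
 [ 0.00269022  0.25899994 -0.96587359  0.25477973]
 [ 0.          0.          0.          1.        ]]
```

```bash
python3 -m inch '[[[0,0,0,0,0,0,0],[0,0,0,0,0,0,0],[0,0,0,0,0,0,0]]]' 40;  python3 -m inch '[[[-0.15,0,1,0,0,0,0],[-0.3,0,1,0,0,0,0],[-0.4,0,0.95,0,0,0,0],[0,0,0,0,0,0,0]]]' 40
python3 - <<'E'
from h import *; from fr import *
p,d,m=snap('wrist'); f=F(cloud(d,m)); I=p.astype(int)
red=(d>0)&(I[...,0]>90)&(I[...,1]<60)&(I[...,2]<60)
q=f[red&(f[...,0]>-.02)&(abs(f[...,1]+.245)<.005)];print(len(q),np.round(np.percentile(q,[3,50,97],axis=0),3))
s=robot.get_state(); print(F(s['tcp_pos']))
E
```

```text
time_s: 3.55
tcp_pos: [0.5207, -0.3235, 0.0917]
tool_rot: [0.707, 0.021, 0.706, -0.021]
contact_force: [0.2, 0.4, 6.5]
grip_width: 0.001
time_s: 3.95
tcp_pos: [0.5118, -0.3236, 0.122]
tool_rot: [0.707, 0.021, 0.706, -0.022]
contact_force: [-0.1, 0.4, -0.8]
grip_width: -0.003
413 [[ 0.001 -0.25   0.108]
 [ 0.007 -0.245  0.112]
 [ 0.012 -0.24   0.114]]
[-0.00199874 -0.26512914  0.12123544]
```

Run:
```python
from h import *; from fr import *
s=robot.get_state(); t=F(s['tcp_pos']); print(t)
p,d,m=snap('wrist'); f=F(cloud(d,m)); save(p[150:450,170:470],'w3')
k=(d>0)&(abs(f[...,0]-t[0])<.012)&(abs(f[...,1]-t[1])<.03)&(p.max(-1).astype(int)-p.min(-1)<30)
q=f[k]-t; q=q[q[:,2]>-.04]; print(len(q)); 
for a in np.arange(-.04,.08,.008):
    w=q[(q[:,2]>=a)&(q[:,2]<a+.008)]
    if len(w): print(round(a,3),len(w),np.round(w.min(0),3),np.round(w.max(0),3))
print(np.round(proj(O+R@(t),m),0))
```

```text
[-0.00199874 -0.26512914  0.12123544]
21260
0.016 6 [-0.005  0.011  0.023] [0.002 0.011 0.024]
0.024 315 [-0.012  0.006  0.024] [0.012 0.012 0.032]
0.032 475 [-0.012  0.006  0.032] [0.012 0.012 0.04 ]
0.04 573 [-0.012  0.006  0.04 ] [0.012 0.012 0.048]
0.048 419 [-0.012  0.007  0.048] [0.012 0.012 0.056]
0.056 975 [-0.012 -0.011  0.056] [0.012 0.014 0.064]
0.064 1672 [-0.012 -0.012  0.064] [0.012 0.015 0.072]
0.072 866 [-0.012 -0.007  0.072] [0.012 0.013 0.08 ]
[317. 280.]
```

View pics/w3.png

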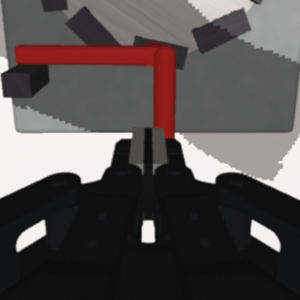

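The pads' tips measure about 22 mm above the reported TCP, and the 6.5 N touch on the bar agrees. I regrip lower.

```bash
python3 -m inch '[[[0.9,0,0,0,0,0,40],[0,0,0,0,0,0,40],[0,0,-1,0,0,0,40],[0,0,-1.5,0,0,0,40],[0,0,-1.5,0,0,0,40],[0,0,-0.9,0,0,0,40],[0,0,0,0,0,0,0],[0,0,0,0,0,0,0],[0,0,0,0,0,0,0],[0,0,0,0,0,0,0],[0,0,0,0,0,0,0],[0,0,0,0,0,0,0]]]' 40
python3 - <<'E'
from fr import *
from workcell import robot
s=robot.get_state(); print(F(s['tcp_pos']),s['grip_width'],s['contact_force'])
E
```

```text
time_s: 5.25
tcp_pos: [0.5204, -0.3227, 0.0714]
tool_rot: [0.707, 0.021, 0.707, -0.021]
contact_force: [-0.3, 3.3, -3.2]
grip_width: 0.121
[ 0.00667457 -0.26393726  0.0713839 ] 0.12132588728667043 [-0.34609624  3.27001267 -3.21683104]
```

```bash
python3 -m inch '[[[-0.15,0.01,1.02,0,0,0,0],[-0.28,0.02,0.99,0,0,0,0],[-0.4,0.02,0.95,0,0,0,0],[-0.51,0.03,0.89,0,0,0,0],[-0.62,0.04,0.83,0,0,0,0],[-0.72,0.04,0.73,0,0,0,0],[-0.8,0.05,0.65,0,0,0,0],[-0.88,0.05,0.53,0,0,0,0],[-0.94,0.05,0.43,0,0,0,0],[-0.98,0.06,0.3,0,0,0,0],[-1.01,0.06,0.18,0,0,0,0],[-1.03,0.06,0.05,0,0,0,0]]]' ; python3 -m inch '[[[-1.03,0.06,-0.08,0,0,0,0],[-1,0.06,-0.21,0,0,0,0],[0,0,0,0,0,0,0],[0,0,0,0,0,0,30],[0,0,0,0,0,0,30],[0,0,0,0,0,0,30],[0,0,2,0,0,0,30],[0,0,4,0,0,0,30],[0,0,3,0,0,0,30]]]'
python3 - <<'E'
from h import *; from fr import *
for n in('side','wrist'):
    p,d,m=snap(n); f=F(cloud(d,m)); I=p.astype(int)
    red=(d>0)&(I[...,0]>90)&(I[...,1]<60)&(I[...,2]<60)&(f[...,1]<-.15)&(f[...,1]>-.33)&(abs(f[...,0])<.15)
    q=f[red];print(n,len(q),np.round(np.percentile(q,[2,50,98],axis=0),3) if len(q) else '')
s=robot.get_state(); print(F(s['tcp_pos']),s['tcp_pos'],s['joint_positions'])
E
```

```text
time_s: 6.45
tcp_pos: [0.4394, -0.3188, 0.1498]
tool_rot: [0.709, 0.02, 0.705, -0.021]
contact_force: [4.3, 3.2, 3.1]
grip_width: 0.121
time_s: 7.35
tcp_pos: [0.4168, -0.317, 0.235]
tool_rot: [0.707, 0.021, 0.707, -0.021]
contact_force: [0.2, -0.2, -1.9]
grip_width: 0.301
side 508 [[-0.11  -0.287  0.171]
 [-0.106 -0.253  0.178]
 [-0.088 -0.226  0.181]]
wrist 1885 [[-0.109 -0.282  0.107]
 [-0.102 -0.24   0.178]
 [-0.073 -0.225  0.18 ]]
[-0.0948263  -0.26582114  0.23786191] [ 0.41900242 -0.3186257   0.23786191] [-6.49843846e-01  1.58757709e-01 -1.82995055e-01  1.22231383e+00
 -4.56300235e-04  9.80206613e-01]
```

```bash
python3 -m inch '[[[1,0.9,0,0,0,8.5,60],[1,0.9,0,0,0,8.5,60],[1,0.9,0,0,0,8.5,60],[1,0.9,0,0,0,8.5,60],[1,0.9,0,0,0,8.5,60],[1,0.9,0,0,0,8.5,60],[1,0.9,0,0,0,8.5,60],[1,0.9,0,0,0,8.5,60],[1,0.9,0,0,0,8.5,60],[1,0.9,0,0,0,8.5,60],[0,0,0,0,0,8.5,60],[0,0,0,0,0,8.5,60]]]' ; python3 -m inch '[[[0,0,0,0,0,8.5,60],[0,0,0,0,0,8.5,60],[0,0,0,0,0,8.5,60],[0,0,0,0,0,8.5,60],[0,0,0,0,0,8.5,60],[0,0,0,0,0,1.5,60],[0,0,0,0,0,0,60],[0,0,0,0,0,0,60]]]'
cat > kn.py <<'E'
from h import *; from fr import *
s=robot.get_state()
p,d,m=snap('wrist'); f=F(cloud(d,m)); save(p,'k_%d'%int(s['time_s']*10))
k=(d>0)&(abs(f[...,2]-.156)<.006)&(np.hypot(f[...,0],f[...,1]+.17)<.045)
q=f[k];r=cv2.minAreaRect((q[:,:2]*1000).astype(np.float32));print(len(q),r)
c,V=np.linalg.eigh(np.cov((q[:,:2]).T));print('bar dir feeder deg',np.degrees(np.arctan2(V[1,1],V[0,1])))
w=q[p[k].min(1)>120];print('white',len(w),np.median(w,0) if len(w) else'')
from scipy.spatial.transform import Rotation as Ro
qq=s['tool_rot'];M=Ro.from_quat([*qq[1:],qq[0]]).as_matrix();print('jaw world',np.degrees(np.arctan2(M[1,2],M[0,2])))
print(F(s['tcp_pos']),s['tcp_pos'],s['joint_positions'])
E
python3 kn.py
```

```text
time_s: 8.65
tcp_pos: [0.5168, -0.2264, 0.2321]
tool_rot: [0.459, -0.537, 0.46, 0.538]
contact_force: [0.5, 0.9, -1.5]
grip_width: 0.6
time_s: 9.45
tcp_pos: [0.5168, -0.2268, 0.2332]
tool_rot: [0.227, -0.669, 0.228, 0.67]
contact_force: [0.3, 0.3, -1.1]
grip_width: 0.601
1253 ((2.2606754302978516, -170.46942138671875), (49.13712692260742, 13.427294731140137), 55.87966537475586)
bar dir feeder deg 55.538341218514226
white 85 [-0.00645475 -0.18213826  0.15844129]
jaw world 142.4646928472503
[-0.00258363 -0.16848103  0.23324455] [ 0.51677556 -0.22684215  0.23324455] [-4.13551452e-01  2.39010827e-01 -9.44420610e-02  1.23815003e+00
 -1.30217439e-04 -1.32923315e+00]
```

```bash
python3 -m inch '[[[0.35,-0.17,-3,0,0,0,60],[0,0,-3,0,0,0,60],[0,0,-3,0,0,0,60],[0,0,-2.5,0,0,0,60],[0,0,-1.7,0,0,0,60],[0,0,0,0,0,0,60],[0,0,0,0,0,0,0],[0,0,0,0,0,0,0],[0,0,0,0,0,0,0],[0,0,0,0,0,0,0],[0,0,0,0,0,0,0],[0,0,0,0,0,0,0]]]' 60; python3 -m inch '[[[0,0,0,0,0,-4,0],[0,0,0,0,0,-8,0],[0,0,0,0,0,-8,0],[0,0,0,0,0,-8,0]]]'; python3 kn.py | tail -2
```

```text
time_s: 10.7
tcp_pos: [0.5212, -0.2288, 0.1034]
tool_rot: [-0.227, 0.67, -0.227, -0.669]
contact_force: [-2.8, 2.6, 6.6]
grip_width: 0.156
time_s: 11.1
tcp_pos: [0.5211, -0.2287, 0.1034]
tool_rot: [-0.384, 0.595, -0.383, -0.593]
contact_force: [-2.9, 2.9, 7.5]
grip_width: 0.151
[ 0.00182756 -0.17004245  0.10335453] [ 0.52108797 -0.22865867  0.10335453] [-4.13670541e-01  3.19353011e-01 -2.92152367e-01  9.57529225e-01
  2.60631194e-04 -8.37516321e-01]
```

```bash
python3 -m inch '[[[0,0,0,0,0,-8.5,0],[0,0,0,0,0,-8.5,0],[0,0,0,0,0,-8.5,0],[0,0,0,0,0,-8.5,0],[0,0,0,0,0,-8.5,0],[0,0,0,0,0,-8.5,0],[0,0,0,0,0,-8.5,0],[0,0,0,0,0,-8.5,0],[0,0,0,0,0,-8.5,0],[0,0,0,0,0,-8.5,0],[0,0,0,0,0,-8.5,0],[0,0,0,0,0,-8.5,0]]]'; python3 -m inch '[[[0,0,0,0,0,-8.5,0],[0,0,0,0,0,-8.5,0],[0,0,0,0,0,-8.5,0],[0,0,0,0,0,-8.5,0],[0,0,0,0,0,-8.5,0],[0,0,0,0,0,-8.5,0],[0,0,0,0,0,-8.5,0],[0,0,0,0,0,-8.5,0],[0,0,0,0,0,-8.5,0],[0,0,0,0,0,-8.5,0],[0,0,0,0,0,-8.5,0],[0,0,0,0,0,-8.5,0]]]'; python3 kn.py | tail -4
python3 -m inch '[[[0,0,0,0,0,-1,0],[0,0,0,0,0,0,0],[0,0,0,0,0,0,60],[0,0,0,0,0,0,60],[0,0,0,0,0,0,60],[0,0,2,0,0,0,60],[0,0,3,0,0,0,60],[0,0,4,0,0,0,60],[0,0,4,0,0,0,60],[0,0,0,0,0,0,60]]]'; python3 kn.py
```

```text
time_s: 12.35
tcp_pos: [0.5213, -0.2281, 0.1033]
tool_rot: [0.704, -0.076, 0.702, 0.076]
contact_force: [-1.2, 4.2, 7.8]
grip_width: 0.155
time_s: 13.55
tcp_pos: [0.5218, -0.2284, 0.1033]
tool_rot: [0.502, 0.5, 0.501, -0.498]
contact_force: [0.1, 2.1, 4.9]
grip_width: 0.156
white 341 [ 0.01738618 -0.16858836  0.15833617]
jaw world -89.72213576414255
[ 0.00253058 -0.16974618  0.10333701] [ 0.5218071  -0.22840399  0.10333701] [-4.13418291e-01  3.19624680e-01 -2.91816957e-01  9.56747437e-01
  1.33769414e-03  2.72332670e+00]
time_s: 14.6
tcp_pos: [0.5235, -0.2301, 0.2376]
tool_rot: [0.501, 0.503, 0.495, -0.501]
contact_force: [0.2, -0.5, -2.2]
grip_width: 0.598
1233 ((2.7288455963134766, -169.54757690429688), (49.50750732421875, 13.641372680664062), 2.9593300819396973)
bar dir feeder deg -177.1225298125346
white 62 [ 0.01720502 -0.16886009  0.15812064]
jaw world -90.40988855165223
[ 0.00431775 -0.17129083  0.23763888] [ 0.52350096 -0.23005044  0.23763888] [-4.13956340e-01  2.42591338e-01 -7.99509505e-02  1.23900587e+00
 -1.40491279e-04  2.73477359e+00]
```

```bash
python3 -m inch '[[[-1.4,-0.75,0,0,0,7.9,0],[-1.4,-0.75,0,0,0,7.9,0],[-1.4,-0.75,0,0,0,7.9,0],[-1.4,-0.75,0,0,0,7.9,0],[-1.4,-0.75,0,0,0,7.9,0],[-1.4,-0.75,0,0,0,7.9,0],[-1.4,-0.75,0,0,0,7.9,0],[-1.4,-0.75,0,0,0,7.9,0],[-1.4,-0.75,0,0,0,7.9,0],[-1.4,-0.75,0,0,0,7.9,0],[-1.4,-0.75,0,0,0,7.9,0],[0,0,0,0,0,0,0]]]'; python3 -m inch '[[[0,0,-3,0,0,0,0],[0,0,-3,0,0,0,0],[0,0,-3.5,0,0,0,0],[1,0,0,0,0,0,0],[1,0,0,0,0,0,0],[1,0,0,0,0,0,0],[1.5,0,0,0,0,0,0],[1.5,0,0,0,0,0,0],[1.5,0,0,0,0,0,0],[1,0,0,0,0,0,0],[0,0,0,0,0,0,0],[0,0,0,0,0,0,0]]]'
cat > pw.py <<'E'
from h import *; from fr import *
for n in('side','wrist'):
    p,d,m=snap(n); f=F(cloud(d,m)); I=p.astype(int)
    red=(d>0)&(I[...,0]>90)&(I[...,1]<60)&(I[...,2]<60)&(f[...,1]<-.15)&(f[...,1]>-.33)&(abs(f[...,0])<.15)
    q=f[red];print(n,len(q),np.round(np.percentile(q,[2,50,98],axis=0),3) if len(q) else '')
s=robot.get_state(); print(F(s['tcp_pos']),s['tcp_pos'],s['contact_force'])
E
python3 pw.py
```

```text
time_s: 15.85
tcp_pos: [0.3645, -0.3111, 0.2302]
tool_rot: [0.706, 0.022, 0.708, -0.021]
contact_force: [1.0, 0.1, -1.5]
grip_width: -0.005
time_s: 17.05
tcp_pos: [0.4514, -0.3109, 0.1366]
tool_rot: [0.706, 0.022, 0.707, -0.021]
contact_force: [-1.0, -0.1, -2.1]
grip_width: -0.005
side 514 [[-0.072 -0.286  0.085]
 [ 0.002 -0.242  0.105]
 [ 0.009 -0.227  0.109]]
wrist 4165 [[-0.069 -0.281  0.099]
 [-0.003 -0.232  0.104]
 [ 0.011 -0.225  0.108]]
[-0.06348691 -0.25627958  0.13662424] [ 0.45084583 -0.31093178  0.13662424] [ 0.16230914  1.03289343 -1.55726814]
```

```bash
python3 -m inch '[[[0,0,4,0,0,0,100],[0,0,4,0,0,0,100],[0,4,4,0,0,0,100],[0,4.9,0,0,0,0,100],[0,4.9,0,0,0,0,100],[0,4.9,0,0,0,0,100],[0,4.9,0,0,0,0,100],[0,4.9,0,0,0,0,100],[0,4.9,0,0,0,0,100],[0,4.9,0,0,0,0,100],[0,4.9,0,0,0,0,100],[0,4.9,0,0,0,0,100]]]'; python3 -m inch '[[[0,4.9,0,0,0,0,100],[1,2,0,0,0,0,100],[0,0,0,0,0,0,100],[0,0,0,0,0,0,100]]]'
cat > pots.py <<'E'
from h import *; from fr import *
from scipy.ndimage import label
s=robot.get_state(); print('tcp',s['tcp_pos'],F(s['tcp_pos']))
import sys
for n in sys.argv[1:]:
    p,d,m=snap(n); C=cloud(d,m); I=p.astype(int)
    save(p,'p_%s_%d'%(n,int(s['time_s']*10)))
    k=(d>0)&(I[...,0]>I[...,2]+30)&(C[...,2]>.045)&(C[...,2]<.09)&(C[...,0]<.72)&(abs(C[...,1])<.5)
    L,c=label(k)
    for i in range(1,c+1):
        q=C[L==i]
        if len(q)>150:
            t=q[q[:,2]>np.percentile(q[:,2],90)-.004]
            (x,y),r=cv2.minEnclosingCircle((t[:,:2]*1000).astype(np.float32)); print(n,np.round([x,y,r],1),len(q),'z',np.round(np.median(t[:,2]),3),'feeder',np.round(F(np.array([x,y,0])/1000)*1000,1))
E
python3 pots.py wrist scene
```

```text
time_s: 18.35
tcp_pos: [0.4508, 0.1667, 0.2525]
tool_rot: [0.707, 0.022, 0.707, -0.022]
contact_force: [0.8, 0.1, -1.3]
grip_width: 1.0
time_s: 18.75
tcp_pos: [0.461, 0.2338, 0.2519]
tool_rot: [0.707, 0.021, 0.707, -0.022]
contact_force: [0.1, 0.6, -1.7]
grip_width: 0.999
tcp [0.46097307 0.23380487 0.25188497] [-0.08520878  0.28811801  0.25188497]
wrist [501.1 375.9  29.8] 3397 z 0.058 feeder [-53.5 432.3   0. ]
wrist [601.6 320.8  30. ] 3079 z 0.058 feeder [ 50.1 383.2   0. ]
wrist [503.  303.1  29.8] 2840 z 0.058 feeder [-47.3 359.7   0. ]
wrist [412.2 138.8  34.9] 1045 z 0.087 feeder [-128.4  190.4    0. ]
scene [409.3 141.9  35.3] 486 z 0.087 feeder [-131.5  193.4    0. ]
scene [600.4 321.   30.5] 761 z 0.058 feeder [ 48.9 383.3   0. ]
scene [500.6 303.3  30.1] 816 z 0.059 feeder [-49.7 359.8   0. ]
scene [499.1 376.1  30.4] 992 z 0.059 feeder [-55.4 432.4   0. ]
```

```bash
python3 -m inch '[[[2,3.4,-4,0,0,0,100],[2.05,3.5,-4,0,0,0,100],[0,0,-4,0,0,0,100],[0,0,-4,0,0,0,100],[0,0,-4,0,0,0,100],[0,0,-3,0,0,0,100],[0,0,-1.8,0,0,0,100],[0,0,0,0,0,0,100]]]'
python3 - <<'E'
from h import *
s=robot.get_state(); t=s['tcp_pos'];print(t,s['contact_force'])
p,d,m=snap('wrist'); C=cloud(d,m); save(p,'g1')
for sg in(-1,1):
    k=(d>0)&(sg*(C[...,0]-t[0])>.035)&(sg*(C[...,0]-t[0])<.055)&(abs(C[...,1]-t[1])<.02)&(C[...,2]>.012)
    q=C[k]-t; print(len(q),np.round(np.percentile(q,[1,50,99],axis=0),3) if len(q) else '')
E
```

```text
time_s: 19.65
tcp_pos: [0.4951, 0.2923, 0.0109]
tool_rot: [0.705, 0.021, 0.708, -0.023]
contact_force: [-0.1, 0.1, -1.1]
grip_width: 1.007
[0.49507307 0.29231059 0.01093231] [-0.08414263  0.06663799 -1.1332836 ]
7539 [[-0.055 -0.007  0.036]
 [-0.043  0.011  0.08 ]
 [-0.036  0.02   0.102]]
7958 [[ 0.035 -0.013  0.036]
 [ 0.044  0.008  0.082]
 [ 0.055  0.016  0.106]]
```

View pics/g1.png

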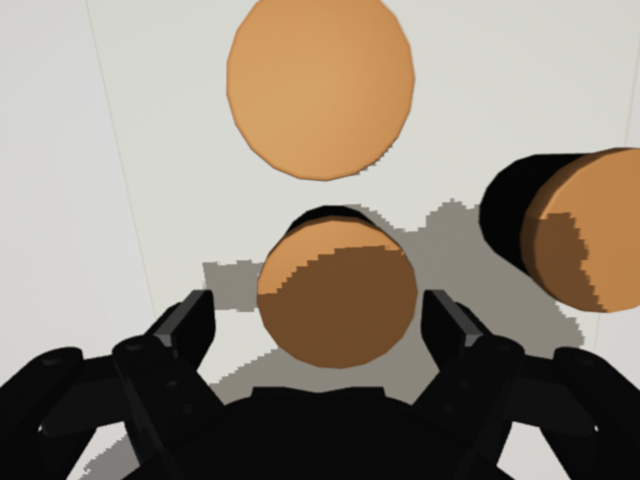

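The pot lid at (337,293) sits between the jaws, slightly right of and beyond their centre, because the move stopped short. I correct and grip.

```bash
python3 -m inch '[[[0.65,1.08,-0.6,0,0,0,100],[0,0,0,0,0,0,100],[0,0,0,0,0,0,30],[0,0,0,0,0,0,30],[0,0,0,0,0,0,30],[0,0,0,0,0,0,30],[0,0,0,0,0,0,30]]]' 40; python3 -m inch '[[[0,0,3,0,0,0,30],[0,0,4,0,0,0,30],[0,0,4,0,0,0,30],[0,0,4,0,0,0,30],[0,0,0,0,0,0,30],[0,0,0,0,0,0,30]]]'
python3 pots.py wrist
```

```text
time_s: 20.4
tcp_pos: [0.5042, 0.3064, 0.0084]
tool_rot: [0.707, 0.022, 0.706, -0.021]
contact_force: [-2.7, 0.1, 5.9]
grip_width: 0.688
time_s: 21.0
tcp_pos: [0.504, 0.3061, 0.1575]
tool_rot: [0.707, 0.022, 0.706, -0.021]
contact_force: [0.3, -0.2, -4.8]
grip_width: 0.684
tcp [0.5039925  0.30607475 0.15748436] [-0.04648596  0.36277825  0.15748436]
wrist [501.  376.1  29.8] 5217 z 0.058 feeder [-53.6 432.5   0. ]
wrist [602.1 321.2  30. ] 4649 z 0.058 feeder [ 50.5 383.6   0. ]
```

```bash
python3 -m inch '[[[0,-2,2,0,0,0,30],[0.3,-3.5,0,0,0,0,30],[0.4,-3.5,0,0,0,0,30],[0.5,-3.5,0,0,0,0,30],[0.5,-3.5,0,0,0,0,30],[0.5,-3.5,0,0,0,0,30],[0.5,-3.5,0,0,0,0,30],[0.4,-2.8,0,0,0,0,30],[0,0,0,0,0,0,30],[0,0,0,0,0,0,30]]]'
cat > held.py <<'E'
from h import *; from fr import *
s=robot.get_state(); t=s['tcp_pos']; p,d,m=snap('wrist'); C=cloud(d,m); I=p.astype(int); save(p,'h_%d'%int(s['time_s']*10))
k=(d>0)&(I[...,0]>I[...,2]+30)&(abs(C[...,2]-t[2]-.05)<.012)&(np.hypot(C[...,0]-t[0],C[...,1]-t[1])<.05)
q=C[k];zt=np.percentile(q[:,2],80)
(x,y),r=cv2.minEnclosingCircle((q[abs(q[:,2]-zt)<.004][:,:2]*1000).astype(np.float32))
print('tcp',np.round(t,4),'pot',x,y,r,'top',zt,'feeder',np.round(F(np.array([x,y,0])/1000)*1000,1),'force',s['contact_force'])
f=F(C)
# rails: top z ~.024, x around +-34..42
for yy in(.0,.03,.06,.09,.12):
    k=(d>0)&(abs(f[...,1]-yy)<.01)&(abs(f[...,2]-.024)<.004)&(abs(f[...,0])<.06)
    a=f[k][:,0]
    for sg in(-1,1):
        b=a[a*sg>0]
        if len(b)>20: print('rail y',yy,sg,np.round(np.percentile(b,[3,50,97]),4),len(b))
k=(d>0)&(abs(f[...,1]-.162)<.03)&(abs(f[...,2]-.07)<.004)&(abs(f[...,0])<.09)
if k.sum()>50: print('block top',np.round(np.percentile(f[k],[2,98],axis=0),4))
k=(d>0)&(abs(f[...,1])<.17)&(abs(f[...,2]-.04)<.015)&(I[...,2]>I[...,0]+40)
if k.sum()>20: print('blue face y',np.round(np.percentile(f[k],[5,50,95],axis=0),4))
E
python3 held.py
```

```text
time_s: 22.05
tcp_pos: [0.5333, 0.0475, 0.1752]
tool_rot: [0.705, 0.022, 0.708, -0.022]
contact_force: [-0.2, -0.3, -4.1]
grip_width: 0.687
tcp [0.5333 0.0475 0.1752] pot 533.5364379882812 44.46297073364258 30.207551956176758 top 0.22487042567568347 feeder [ -1.7 103.3   0. ] force [-0.16106919 -0.29350543 -4.13914164]
rail y 0.06 1 [0.0397 0.0427 0.044 ] 23
rail y 0.09 -1 [-0.0395 -0.0358 -0.0321] 171
rail y 0.09 1 [0.0362 0.04   0.0437] 177
rail y 0.12 -1 [-0.0398 -0.0357 -0.032 ] 192
rail y 0.12 1 [0.0359 0.0396 0.0437] 198
block top [[-0.0687  0.1513  0.0669]
 [ 0.0727  0.1836  0.0721]]
```

```bash
sed -i 's/O=.*/O=np.array([.5312,-.0589,0])/' fr.py; sed -i 's/\[.5292,-.0588,0\]/[.5312,-.0589,0]/' fr.py
python3 -m inch '[[[0.37,0.37,-3,0,0,0,30],[0,0,-4,0,0,0,30],[0,0,-3,0,0,0,30],[0,0,0,0,0,0,30],[0,0,0,0,0,0,30]]]'; cat fr.py; python3 held.py
```

```text
time_s: 22.6
tcp_pos: [0.5376, 0.0526, 0.0771]
tool_rot: [0.706, 0.021, 0.708, -0.021]
contact_force: [0.6, -1.1, -2.4]
grip_width: 0.691
import numpy as np
yaw=np.radians(-3.35); O=np.array([.5312,-.0589,0])
R=np.array([[np.cos(yaw),-np.sin(yaw),0],[np.sin(yaw),np.cos(yaw),0],[0,0,1]])
def F(W): return (W-O)@R
def W(f): return O+R@np.array(f,float)
tcp [0.5376 0.0526 0.0771] pot 537.6021728515625 49.20672607421875 30.4321346282959 top 0.1268757358421768 feeder [1.000e-01 1.083e+02 0.000e+00] force [ 0.56610139 -1.05244186 -2.36146423]
rail y 0.09 -1 [-0.0417 -0.0391 -0.0346] 124
rail y 0.09 1 [0.034  0.0389 0.0417] 128
rail y 0.12 -1 [-0.0417 -0.0378 -0.034 ] 377
rail y 0.12 1 [0.0339 0.0376 0.0416] 382
block top [[-0.0702  0.1514  0.0669]
 [ 0.0701  0.1834  0.0722]]
```

```bash
python3 -m inch '[[[0,-0.13,-2.5,0,0,0,30],[0,0,-2,0,0,0,30],[0,0,-1.2,0,0,0,30],[0,0,-0.6,0,0,0,30],[0,0,0,0,0,0,30],[0,0,0,0,0,0,30]]]'; python3 -m inch '[[[0,0,0,0,0,0,95],[0,0,0,0,0,0,95],[0,0,0,0,0,0,95],[0,0,2,0,0,0,95],[0,0,4,0,0,0,100],[0,0,4.5,0,0,0,100],[0,0,4.5,0,0,0,100],[0,0,4.5,0,0,0,100],[0,0,2,0,0,0,100],[0,0,0,0,0,0,100]]]'; python3 pots.py wrist scene
```

```text
time_s: 23.25
tcp_pos: [0.5394, 0.0506, 0.0155]
tool_rot: [0.707, 0.022, 0.706, -0.022]
contact_force: [-0.4, 0.3, -3.2]
grip_width: 0.684
time_s: 24.25
tcp_pos: [0.541, 0.0507, 0.2334]
tool_rot: [0.709, 0.022, 0.704, -0.021]
contact_force: [-0.2, -0.1, -2.0]
grip_width: 0.999
tcp [0.54095389 0.05065684 0.23341431] [0.00333525 0.1099396  0.23341431]
wrist [413.  137.4  35.1] 1432 z 0.086 feeder [-129.5  189.1    0. ]
wrist [539.2  47.1  30. ] 2750 z 0.062 feeder [  1.8 106.3   0. ]
wrist [ 526.1 -146.    28.1] 534 z 0.053 feeder [  0.  -87.2   0. ]
scene [536.2  47.6  30.1] 408 z 0.063 feeder [ -1.2 106.6   0. ]
scene [409.3 140.8  35. ] 481 z 0.087 feeder [-133.3  192.3    0. ]
scene [599.9 320.9  30.7] 757 z 0.058 feeder [ 46.3 383.2   0. ]
scene [499.3 376.3  30.4] 985 z 0.058 feeder [-57.3 432.6   0. ]
```

```bash
python3 -m inch '[[[0,4.5,0,0,0,0,100],[0,4.5,0,0,0,0,100],[1.2,4.5,0,0,0,0,100],[2,4.5,0,0,0,0,100],[2,4.5,0,0,0,0,100],[0.9,4.6,0,0,0,0,100],[0,0,-4.5,0,0,0,100],[0,0,-4.5,0,0,0,100],[0,0,-4,0,0,0,100],[0,0,0,0,0,0,100]]]'; python3 pots.py wrist
```

```text
time_s: 25.35
tcp_pos: [0.5932, 0.3183, 0.09]
tool_rot: [0.702, 0.019, 0.712, -0.024]
contact_force: [-1.2, 0.4, -1.1]
grip_width: 1.004
tcp [0.59317502 0.31831041 0.0900003 ] [0.03982674 0.38018736 0.0900003 ]
wrist [501.3 376.1  30.1] 9047 z 0.058 feeder [-55.3 432.5   0. ]
wrist [602.4 321.2  29.9] 7377 z 0.058 feeder [ 48.9 383.6   0. ]
wrist [423.4 170.8  12. ] 452 z 0.069 feeder [-121.  223.    0.]
```

```bash
python3 -m inch '[[[0,0,-3,0,0,0,100],[0,0,0,0,0,0,100],[0,0,0,0,0,0,100],[0,0,0,0,0,0,100]]]'; python3 pots.py wrist
```

```text
time_s: 25.8
tcp_pos: [0.6008, 0.322, 0.0719]
tool_rot: [0.708, 0.022, 0.706, -0.021]
contact_force: [0.0, 0.2, -0.3]
grip_width: 1.0
tcp [0.6007526  0.32199405 0.0718801 ] [0.04717612 0.3843075  0.0718801 ]
wrist [501.3 376.2  30.2] 10963 z 0.058 feeder [-55.3 432.7   0. ]
wrist [602.  321.1  30. ] 8675 z 0.058 feeder [ 48.5 383.5   0. ]
```

```bash
python3 -m inch '[[[0.1,0,-3,0,0,0,100],[0,0,-2.5,0,0,0,100],[0,0,-1,0,0,0,100],[0,0,0,0,0,0,100],[0,0,0,0,0,0,30],[0,0,0,0,0,0,30],[0,0,0,0,0,0,30],[0,0,0,0,0,0,30],[0,0,0,0,0,0,30],[0,0,3,0,0,0,30],[0,0,4.5,0,0,0,30],[0,0,4.5,0,0,0,30]]]' 40; python3 -m inch '[[[-1.5,-2,4,0,0,0,30],[-2,-4,0,0,0,0,30],[-2,-4,0,0,0,0,30],[-1.3,-4,0,0,0,0,30],[0,-4,0,0,0,0,30],[0,-4,0,0,0,0,30],[0,-4,0,0,0,0,30],[0,-4,0,0,0,0,30],[0,-3.3,0,0,0,0,30],[0,0,0,0,0,0,30],[0,0,0,0,0,0,30],[0,0,0,0,0,0,30]]]'
python3 held.py; python3 pots.py wrist
```

```text
time_s: 27.05
tcp_pos: [0.5996, 0.3209, 0.1251]
tool_rot: [0.706, 0.021, 0.707, -0.022]
contact_force: [1.2, 0.0, -2.0]
grip_width: 0.69
time_s: 28.25
tcp_pos: [0.5325, -0.0108, 0.1645]
tool_rot: [0.707, 0.022, 0.707, -0.021]
contact_force: [-0.0, -0.4, -3.9]
grip_width: 0.69
tcp [ 0.5325 -0.0108  0.1645] pot 532.4853515625 -12.135833740234375 30.506927490234375 top 0.21605939848062938 feeder [-1.4 46.8  0. ] force [-0.0093138  -0.4175872  -3.88010413]
rail y 0.03 -1 [-0.0416 -0.0383 -0.0341] 153
rail y 0.03 1 [0.034  0.038  0.0418] 176
rail y 0.06 -1 [-0.0416 -0.0378 -0.0341] 198
rail y 0.06 1 [0.0339 0.0376 0.0417] 206
rail y 0.09 -1 [-0.0417 -0.0378 -0.0342] 224
rail y 0.09 1 [0.0339 0.0379 0.0416] 211
rail y 0.12 -1 [-0.0418 -0.0378 -0.0341] 239
rail y 0.12 1 [0.0339 0.0379 0.0417] 225
block top [[-0.0707  0.1508  0.067 ]
 [ 0.0706  0.1828  0.0721]]
tcp [ 0.5324862  -0.01058787  0.16447258] [-0.00153913  0.04830473  0.16447258]
wrist [418.7 128.1  33.1] 3317 z 0.087 feeder [-123.2  180.1    0. ]
wrist [539.3  47.   29.8] 4955 z 0.062 feeder [  1.9 106.2   0. ]
```

```bash
python3 -m inch '[[[0.14,-0.29,-4,0,0,0,30],[0,0,-4,0,0,0,30],[0,0,-3,0,0,0,30],[0,0,-2,0,0,0,30],[0,0,-1.5,0,0,0,30],[0,0,-0.7,0,0,0,30],[0,0,0,0,0,0,30],[0,0,0,0,0,0,30]]]'; python3 -m inch '[[[0,0,0,0,0,0,95],[0,0,0,0,0,0,95],[0,0,0,0,0,0,95],[0,0,2,0,0,0,95],[0,0,4,0,0,0,100],[0,0,4.5,0,0,0,100],[0,0,4.5,0,0,0,100],[0,0,4.5,0,0,0,100],[0,0,2,0,0,0,100],[0,0,0,0,0,0,100]]]'; python3 pots.py wrist scene
```

```text
time_s: 29.15
tcp_pos: [0.5345, -0.014, 0.0131]
tool_rot: [0.707, 0.021, 0.706, -0.021]
contact_force: [-0.3, -0.8, -2.3]
grip_width: 0.691
time_s: 30.15
tcp_pos: [0.5364, -0.0146, 0.2314]
tool_rot: [0.709, 0.022, 0.704, -0.022]
contact_force: [0.3, 0.2, -1.4]
grip_width: 0.998
tcp [ 0.53637887 -0.01461075  0.23143154] [0.00258197 0.0445162  0.23143154]
wrist [414.2 135.9  35.2] 1967 z 0.086 feeder [-128.2  187.6    0. ]
wrist [539.2  46.9  29.9] 3211 z 0.062 feeder [  1.8 106.    0. ]
wrist [534.8 -15.3  29.9] 2800 z 0.062 feeder [ 1.  43.7  0. ]
wrist [ 526.2 -146.6   27.6] 576 z 0.053 feeder [  0.2 -87.9   0. ]
scene [534.1  16.4  61. ] 787 z 0.063 feeder [-1.5 75.4  0. ]
scene [408.7 141.8  34.8] 480 z 0.087 feeder [-134.   193.2    0. ]
scene [499.1 376.2  30.3] 984 z 0.059 feeder [-57.5 432.5   0. ]
```

```bash
python3 -m inch '[[[0,4.5,0,0,0,0,100],[0,4.8,0,0,0,0,100],[-0.5,4.8,0,0,0,0,100],[-0.5,4.8,0,0,0,0,100],[-0.5,4.8,0,0,0,0,100],[-0.5,4.8,0,0,0,0,100],[-0.5,4.8,0,0,0,0,100],[-0.5,4.8,0,0,0,0,100],[-0.4,1,-4,0,0,0,100],[0,0,-4,0,0,0,100],[0,0,-4,0,0,0,100],[0,0,-3,0,0,0,100]]]'; python3 -m inch '[[[0,0,0,0,0,0,100],[0,0,0,0,0,0,100],[0,0,0,0,0,0,100]]]';python3 pots.py wrist
```

```text
time_s: 31.45
tcp_pos: [0.4968, 0.3747, 0.0719]
tool_rot: [0.705, 0.02, 0.709, -0.023]
contact_force: [-0.0, -0.2, -1.6]
grip_width: 1.0
time_s: 31.75
tcp_pos: [0.5007, 0.377, 0.0787]
tool_rot: [0.707, 0.022, 0.706, -0.021]
contact_force: [0.7, -0.9, -0.8]
grip_width: 1.0
tcp [0.50069034 0.37700843 0.07871754] [-0.05592993  0.43338071  0.07871754]
wrist [501.  376.3  29.9] 8083 z 0.058 feeder [-55.6 432.6   0. ]
```

```bash
python3 -m inch '[[[0,0,-3.5,0,0,0,100],[0,0,-2.7,0,0,0,100],[0,0,-1,0,0,0,100],[0,0,0,0,0,0,100],[0,0,0,0,0,0,30],[0,0,0,0,0,0,30],[0,0,0,0,0,0,30],[0,0,0,0,0,0,30],[0,0,0,0,0,0,30],[0,0,3,0,0,0,30],[0,0,4.5,0,0,0,30],[0,0,4.5,0,0,0,30]]]' 40; python3 -m inch '[[[0,-2,4,0,0,0,30],[0.3,-4.4,0,0,0,0,30],[0.3,-4.4,0,0,0,0,30],[0.3,-4.4,0,0,0,0,30],[0.3,-4.4,0,0,0,0,30],[0.3,-4.4,0,0,0,0,30],[0.3,-4.4,0,0,0,0,30],[0.3,-4.4,0,0,0,0,30],[0.3,-4.4,0,0,0,0,30],[0.3,-4.4,0,0,0,0,30],[0.2,-3.8,0,0,0,0,30],[0,0,0,0,0,0,30]]]'; python3 -m inch '[[[0,0,0,0,0,0,30],[0,0,0,0,0,0,30]]]'
python3 held.py; python3 pots.py wrist
```

```text
time_s: 33.0
tcp_pos: [0.4991, 0.3759, 0.1263]
tool_rot: [0.706, 0.021, 0.707, -0.022]
contact_force: [0.6, 1.6, -2.6]
grip_width: 0.693
time_s: 34.2
tcp_pos: [0.5289, -0.0817, 0.1658]
tool_rot: [0.707, 0.023, 0.706, -0.024]
contact_force: [-0.3, 1.0, -2.9]
grip_width: 0.692
time_s: 34.4
tcp_pos: [0.5287, -0.0767, 0.1655]
tool_rot: [0.707, 0.022, 0.707, -0.021]
contact_force: [0.6, -0.3, -2.7]
grip_width: 0.688
tcp [ 0.5287 -0.0767  0.1655] pot 528.8681640625 -78.15714263916016 30.457704544067383 top 0.2159549164989252 feeder [ -1.2 -19.4   0. ] force [ 0.60457937 -0.31491677 -2.74687521]
rail y 0.0 -1 [-0.0416 -0.0376 -0.034 ] 210
rail y 0.0 1 [0.034  0.0376 0.0417] 207
rail y 0.03 -1 [-0.0417 -0.0377 -0.0341] 228
rail y 0.03 1 [0.034  0.038  0.0416] 220
rail y 0.06 -1 [-0.0418 -0.0378 -0.0341] 237
rail y 0.06 1 [0.0339 0.0377 0.0415] 247
rail y 0.09 -1 [-0.0417 -0.0378 -0.034 ] 267
rail y 0.09 1 [0.0339 0.0376 0.0415] 268
rail y 0.12 -1 [-0.0417 -0.0378 -0.0341] 279
rail y 0.12 1 [0.0345 0.0385 0.0416] 227
block top [[-0.0653  0.1389  0.0661]
 [-0.0084  0.1412  0.0735]]
tcp [ 0.52877477 -0.07640358  0.16550206] [-0.00139826 -0.01761539  0.16550206]
wrist [539.1  46.8  29.8] 6060 z 0.062 feeder [  1.7 105.9   0. ]
wrist [534.8 -15.2  29.9] 4961 z 0.062 feeder [ 1.  43.8  0. ]
```

```bash
python3 -m inch '[[[0.12,0,-4,0,0,0,30],[0,0,-4,0,0,0,30],[0,0,-3,0,0,0,30],[0,0,-2,0,0,0,30],[0,0,-1.6,0,0,0,30],[0,0,-0.7,0,0,0,30],[0,0,0,0,0,0,30],[0,0,0,0,0,0,30]]]'; python3 -m inch '[[[0,0,0,0,0,0,95],[0,0,0,0,0,0,95],[0,0,0,0,0,0,95],[0,0,2,0,0,0,95],[0,0,4,0,0,0,100],[0,0,4.5,0,0,0,100],[0,0,4.5,0,0,0,100],[0,0,4.5,0,0,0,60],[0,0,2,0,0,0,60],[0,0,0,0,0,0,60]]]'; python3 pots.py wrist side
python3 -m inch '[[[0,-1.5,0,0,0,-7.9,60],[0,-1.5,0,0,0,-7.9,60],[0,-1.5,0,0,0,-7.9,60],[0,-1.5,0,0,0,-7.9,60],[0,-1.5,0,0,0,-7.9,60],[0,-1.5,0,0,0,-7.9,60],[0,-1.5,0,0,0,-7.9,60],[-0.2,-1.5,0,0,0,-7.9,60],[-0.2,-1.5,0,0,0,-7.9,60],[-0.4,-1.3,0,0,0,-7.9,60],[0,0,0,0,0,-7.9,60],[0,0,0,0,0,0,60]]]';python3 -m inch '[[[0,0,0,0,0,0,60],[0,0,0,0,0,0,60]]]'; python3 kn.py
```

```text
time_s: 35.3
tcp_pos: [0.5307, -0.0768, 0.013]
tool_rot: [0.707, 0.021, 0.706, -0.021]
contact_force: [0.8, 0.0, -3.4]
grip_width: 0.69
time_s: 36.3
tcp_pos: [0.5325, -0.0779, 0.2313]
tool_rot: [0.709, 0.021, 0.704, -0.022]
contact_force: [0.1, -0.5, -2.5]
grip_width: 0.6
tcp [ 0.53252371 -0.07786864  0.23128459] [ 0.00242989 -0.01885888  0.23128459]
wrist [411.4 107.1  20.5] 1018 z 0.084 feeder [-129.3  158.8    0. ]
wrist [539.3  46.9  30. ] 3787 z 0.062 feeder [  1.9 106.1   0. ]
wrist [534.9 -15.2  29.9] 3226 z 0.062 feeder [ 1.1 43.9  0. ]
wrist [530.8 -78.1  29.8] 2806 z 0.062 feeder [  0.8 -19.2   0. ]
wrist [ 525.8 -147.1   27.9] 565 z 0.053 feeder [ -0.2 -88.4   0. ]
side [532.9 -17.6  92.1] 1954 z 0.062 feeder [-0.7 41.3  0. ]
side [407.9 130.7  35. ] 484 z 0.087 feeder [-134.1  182.1    0. ]
time_s: 37.6
tcp_pos: [0.5206, -0.2253, 0.2247]
tool_rot: [-0.497, -0.502, -0.499, 0.503]
contact_force: [-0.1, 0.1, -2.3]
grip_width: 0.6
time_s: 37.8
tcp_pos: [0.5217, -0.225, 0.2264]
tool_rot: [-0.498, -0.501, -0.499, 0.501]
contact_force: [0.8, 0.4, -1.5]
grip_width: 0.602
1340 ((0.7877120971679688, -169.65762329101562), (49.550498962402344, 13.61620044708252), 2.9349374771118164)
bar dir feeder deg -177.19342476023232
white 87 [ 0.0151957  -0.16870508  0.15848189]
jaw world -90.24780198834824
[ 1.76361439e-04 -1.66363347e-01  2.26410175e-01] [ 0.52165458 -0.22498937  0.22641017] [-4.07241498e-01  2.49094431e-01 -9.69805629e-02  1.22639242e+00
  7.63209046e-05  2.73867551e+00]
```

```bash
python3 -m inch '[[[0.02,-0.35,-3,0,0,0,60],[0,0,-3,0,0,0,60],[0,0,-3,0,0,0,60],[0,0,-2.3,0,0,0,60],[0,0,-1,0,0,0,60],[0,0,0,0,0,0,0],[0,0,0,0,0,0,0],[0,0,0,0,0,0,0],[0,0,0,0,0,0,0],[0,0,0,0,0,0,0],[0,0,0,0,0,0,0]]]' 60; python3 -m inch '[[[0,0,0,0,0,6,0],[0,0,0,0,0,6,0],[0,0,0,0,0,6,0],[0,0,0,0,0,6,0],[0,0,0,0,0,6,0],[0,0,0,0,0,6,0],[0,0,0,0,0,0,0],[0,0,0,0,0,0,0]]]'; python3 kn.py | sed -n 4,5p
python3 -m inch '[[[0,0,0,0,0,6,0],[0,0,0,0,0,6,0],[0,0,0,0,0,6,0],[0,0,0,0,0,6,0],[0,0,0,0,0,6,0],[0,0,0,0,0,6,0],[0,0,0,0,0,0,0],[0,0,0,0,0,0,0]]]'; python3 kn.py | sed -n 4,5p; python3 pw.py
```

```text
time_s: 38.95
tcp_pos: [0.5233, -0.2285, 0.106]
tool_rot: [0.499, 0.502, 0.498, -0.501]
contact_force: [-0.3, 5.7, 5.8]
grip_width: 0.155
time_s: 39.75
tcp_pos: [0.523, -0.2274, 0.106]
tool_rot: [0.629, 0.324, 0.629, -0.322]
contact_force: [-2.8, 8.8, 8.9]
grip_width: 0.152
jaw world -54.3228207653777
[ 0.00168979 -0.16867431  0.1059726 ] [ 0.52303038 -0.22738482  0.1059726 ] [-0.4121295   0.32015253 -0.28457011  0.9651615   0.00329995  2.1067819 ]
time_s: 40.6
tcp_pos: [0.5221, -0.2267, 0.106]
tool_rot: [0.698, 0.114, 0.698, -0.111]
contact_force: [-4.7, 10.9, 11.1]
grip_width: 0.153
jaw world -18.31875117569725
[ 0.00067557 -0.16800777  0.10595458] [ 0.52205684 -0.22666016  0.10595458] [-0.41204227  0.31970605 -0.28524357  0.9668306   0.0039383   1.47847588]
side 711 [[-0.073 -0.285  0.087]
 [-0.003 -0.235  0.104]
 [ 0.007 -0.227  0.109]]
wrist 241 [[-0.029 -0.234  0.1  ]
 [-0.004 -0.226  0.104]
 [ 0.007 -0.157  0.2  ]]
[ 0.00068705 -0.16799422  0.10594888] [ 0.5220691  -0.2266473   0.10594888] [-4.77244735 10.95874698 11.11129325]
```

```bash
python3 -m inch '[[[0,0,0,0,0,1.5,0],[0,0,0,0,0,0,0],[0,0,0,0,0,0,60],[0,0,0,0,0,0,60],[0,0,0,0,0,0,60],[0,0,2,0,0,0,60],[0,0,3,0,0,0,60],[0,0,4,0,0,0,60],[0,0,4,0,0,0,60],[0,0,1,0,0,0,60],[0,0,0,0,0,0,60],[0,0,0,0,0,0,60]]]'; python3 kn.py; python3 pw.py; python3 pots.py wrist side
```

```text
time_s: 41.95
tcp_pos: [0.5217, -0.2289, 0.2428]
tool_rot: [0.699, 0.104, 0.7, -0.104]
contact_force: [-0.4, 0.2, -1.6]
grip_width: 0.6
1214 ((0.18635785579681396, -168.907470703125), (48.844661712646484, 13.87135124206543), 76.55337524414062)
bar dir feeder deg 76.49582306911196
white 63 [ 0.00359572 -0.15503295  0.15828727]
jaw world -16.911165321713572
[ 0.00044177 -0.17027573  0.24284591] [ 0.52169092 -0.22891058  0.24284591] [-4.13388047e-01  2.47292675e-01 -6.20935368e-02  1.26319712e+00
 -1.63918051e-04  1.45256398e+00]
side 724 [[-0.073 -0.285  0.075]
 [-0.003 -0.235  0.104]
 [ 0.009 -0.226  0.109]]
wrist 1474 [[-0.069 -0.28   0.09 ]
 [-0.004 -0.231  0.104]
 [ 0.011 -0.224  0.109]]
[-6.20212669e-05 -1.69938936e-01  2.42268827e-01] [ 0.52120767 -0.22854492  0.24226883] [ 0.10522771  0.57312703 -1.48537331]
tcp [ 0.52120767 -0.22854492  0.24226883] [-6.20212669e-05 -1.69938936e-01  2.42268827e-01]
wrist [527.4 -62.   39.7] 4966 z 0.062 feeder [-3.6 -3.3  0. ]
side [534.2 -13.3  89.7] 2160 z 0.062 feeder [ 0.4 45.7  0. ]
side [406.8 130.3  34.4] 510 z 0.087 feeder [-135.3  181.7    0. ]
```

```bash
python3 -m inch '[[[0,0,4,0,0,6.5,40],[0,0,4,0,0,7,40],[2,2.7,0,0,0,0,40],[2,2.7,0,0,0,0,40],[2,2.7,0,0,0,0,40],[2,2.7,0,0,0,0,40],[2,2.7,0,0,0,0,40],[2,2.7,0,0,0,0,40],[2,2.7,0,0,0,0,40],[0.4,0,0,0,0,0,40],[0,0,0,0,0,0,40],[0,0,0,0,0,0,40]]]'
cat > cv.py <<'E'
from h import *; from fr import *
s=robot.get_state(); print('tcp F',F(s['tcp_pos']))
for n in('wrist','scene','side'):
    p,d,m=snap(n); f=F(cloud(d,m)); I=p.astype(int); save(p,'c_%s_%d'%(n,int(s['time_s']*10)))
    k=(d>0)&(I[...,2]>I[...,0]+40)&(f[...,2]>.076)&(f[...,2]<.32)&(abs(f[...,0])<.2)&(f[...,1]>-.06)&(f[...,1]<.12)
    q=f[k]; 
    if len(q)>20: print(n,len(q),np.round(np.percentile(q,[3,50,97],axis=0),4).tolist())
E
python3 cv.py
```

```text
time_s: 43.4
tcp_pos: [0.6658, -0.0406, 0.3239]
tool_rot: [0.706, 0.021, 0.707, -0.021]
contact_force: [0.7, 0.1, -1.1]
grip_width: 0.399
tcp F [0.1332851  0.02608368 0.32393449]
wrist 3479 [[0.1322, -0.0245, 0.2815], [0.1378, 0.0365, 0.2884], [0.1432, 0.0857, 0.2901]]
scene 269 [[0.1282, -0.0243, 0.2516], [0.1321, 0.0498, 0.2857], [0.1377, 0.0891, 0.2906]]
side 531 [[0.129, -0.0336, 0.2514], [0.1333, 0.0183, 0.2851], [0.1381, 0.0821, 0.2905]]
```

```bash
python3 -m inch '[[[0.4,0,0,0,0,0,40],[0,0,-3,0,0,0,40],[0,0,-3,0,0,0,40],[0,0,-1.6,0,0,0,40],[0,0,0,0,0,0,40],[0,0,0,0,0,0,0],[0,0,0,0,0,0,0],[0,0,0,0,0,0,0],[0,0,0,0,0,0,0],[0,0,0,0,0,0,0],[0,0,0,0,0,0,0]]]' 40
python3 - <<'E'
from h import *;from fr import *
s=robot.get_state(); c=F(s['tcp_pos']); print(c,s['grip_width'],s['contact_force'])
g=np.array([c[0]-.115,.284-.085]); r=np.hypot(*g); a0=np.arctan2(g[1],-g[0]);print(r,a0)
prev=g
for i,a in enumerate(np.linspace(a0,0,25)[1:]):
    n=np.array([-r*np.cos(a),r*np.sin(a)]);e=R@[n[0]-prev[0],0,n[1]-prev[1]];prev=n;print('[%.2f,%.2f,%.2f,0,0,0,0]'%tuple(100*e),end=',' if i!=11 else '\n')
E
```

```text
time_s: 44.65
tcp_pos: [0.6712, -0.0402, 0.25]
tool_rot: [0.708, 0.021, 0.706, -0.021]
contact_force: [0.0, -1.3, 5.3]
grip_width: 0.12
[0.13868799 0.0268116  0.24995169] 0.11955597009344561 [ 3.93373963e-03 -1.29654545e+00  5.31767782e+00]
0.20040489234688555 1.689273967763816
[-1.40,0.08,0.12,0,0,0,0],[-1.41,0.08,0.02,0,0,0,0],[-1.41,0.08,-0.08,0,0,0,0],[-1.40,0.08,-0.18,0,0,0,0],[-1.38,0.08,-0.28,0,0,0,0],[-1.36,0.08,-0.37,0,0,0,0],[-1.33,0.08,-0.47,0,0,0,0],[-1.29,0.08,-0.56,0,0,0,0],[-1.25,0.07,-0.65,0,0,0,0],[-1.20,0.07,-0.74,0,0,0,0],[-1.15,0.07,-0.82,0,0,0,0],[-1.08,0.06,-0.90,0,0,0,0]
[-1.02,0.06,-0.97,0,0,0,0],[-0.95,0.06,-1.04,0,0,0,0],[-0.87,0.05,-1.11,0,0,0,0],[-0.79,0.05,-1.17,0,0,0,0],[-0.71,0.04,-1.22,0,0,0,0],[-0.62,0.04,-1.27,0,0,0,0],[-0.53,0.03,-1.31,0,0,0,0],[-0.44,0.03,-1.34,0,0,0,0],[-0.34,0.02,-1.37,0,0,0,0],[-0.25,0.01,-1.39,0,0,0,0],[-0.15,0.01,-1.40,0,0,0,0],[-0.05,0.00,-1.41,0,0,0,0],
```

```bash
ls pics | grep c_; python3 -c "
import cv2;a=cv2.imread('pics/'+sorted(__import__('os').listdir('pics'))[[i for i,x in enumerate(sorted(__import__('os').listdir('pics'))) if x.startswith('c_side')][0]]);cv2.imwrite('pics/cs.png',cv2.resize(a[130:430,200:500],None,fx=2,fy=2))"
```

```text
c_scene_434.png
c_side_434.png
c_wrist_434.png
```

View pics/cs.png

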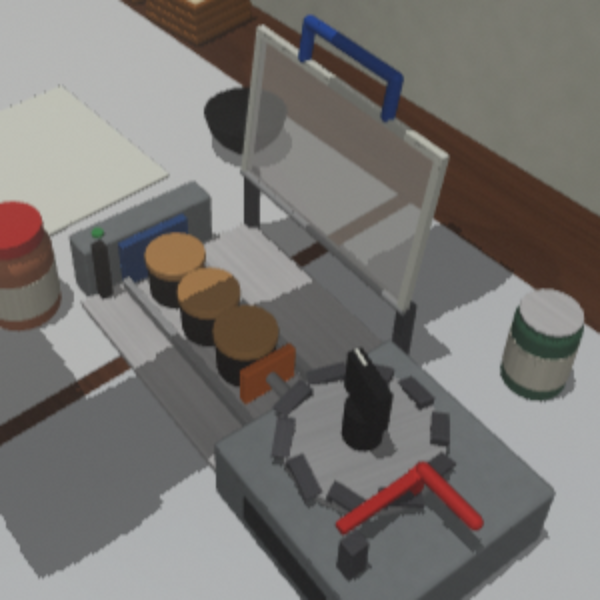

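The view shows three pots in a row, at crop pixels (175,255), (210,290) and (245,335), between the orange pusher and the blue stop. The pawl is down. I lower the guard.

```bash
python3 -m inch '[[[-1.40,0.08,0.12,0,0,0,0],[-1.41,0.08,0.02,0,0,0,0],[-1.41,0.08,-0.08,0,0,0,0],[-1.40,0.08,-0.18,0,0,0,0],[-1.38,0.08,-0.28,0,0,0,0],[-1.36,0.08,-0.37,0,0,0,0],[-1.33,0.08,-0.47,0,0,0,0],[-1.29,0.08,-0.56,0,0,0,0],[-1.25,0.07,-0.65,0,0,0,0],[-1.20,0.07,-0.74,0,0,0,0],[-1.15,0.07,-0.82,0,0,0,0],[-1.08,0.06,-0.90,0,0,0,0]]]'; python3 cv.py
```

```text
time_s: 45.85
tcp_pos: [0.5139, -0.0309, 0.1991]
tool_rot: [0.707, 0.021, 0.706, -0.021]
contact_force: [1.0, -0.7, -1.8]
grip_width: 0.123
tcp F [-0.01891371  0.02691304  0.19910602]
wrist 7870 [[-0.0241, -0.0031, 0.2158], [-0.018, 0.0566, 0.238], [0.0035, 0.0873, 0.2399]]
scene 164 [[-0.0289, 0.0375, 0.209], [-0.0218, 0.0838, 0.2348], [0.001, 0.0894, 0.239]]
side 255 [[-0.0267, -0.0342, 0.2102], [-0.0221, -0.0206, 0.2347], [0.0004, 0.0332, 0.2394]]
```

```bash
python3 -m inch '[[[-1.02,0.06,-0.97,0,0,0,0],[-0.95,0.06,-1.04,0,0,0,0],[-0.87,0.05,-1.11,0,0,0,0],[-0.79,0.05,-1.17,0,0,0,0],[-0.71,0.04,-1.22,0,0,0,0],[-0.62,0.04,-1.27,0,0,0,0],[-0.53,0.03,-1.31,0,0,0,0],[-0.44,0.03,-1.34,0,0,0,0],[-0.34,0.02,-1.37,0,0,0,0],[0,0,0,0,0,0,0]]]'; python3 -m inch '[[[-0.13,0.01,-0.7,0,0,0,0],[-0.12,0,-0.69,0,0,0,0],[-0.08,0.01,-0.7,0,0,0,0],[-0.07,0,-0.7,0,0,0,0],[-0.03,0,-0.7,0,0,0,0],[-0.02,0,-0.6,0,0,0,0],[0,0,0,0,0,0,0],[0,0,0,0,0,0,0]]]'; python3 cv.py
```

```text
time_s: 47.0
tcp_pos: [0.4518, -0.0272, 0.0908]
tool_rot: [0.707, 0.021, 0.707, -0.021]
contact_force: [2.6, -1.1, -3.7]
grip_width: 0.121
time_s: 47.8
tcp_pos: [0.448, -0.0269, 0.0515]
tool_rot: [0.708, 0.021, 0.706, -0.021]
contact_force: [2.0, -1.8, 9.8]
grip_width: 0.121
tcp F [-0.08496327  0.02711794  0.05149596]
wrist 9276 [[-0.0899, -0.0025, 0.0869], [-0.0826, 0.0662, 0.0898], [-0.0509, 0.0878, 0.0914]]
scene 185 [[-0.0922, -0.0228, 0.0842], [-0.0833, 0.0821, 0.0903], [-0.0536, 0.0889, 0.0936]]
side 276 [[-0.0905, -0.0336, 0.0842], [-0.0846, -0.0251, 0.0896], [-0.0522, 0.0781, 0.0924]]
```

```bash
python3 -m inch '[[[0,0,0,0,0,0,28],[0,0,0,0,0,0,28],[0,0,0,0,0,0,28],[0,0,1,0,0,0,28],[0,0,2,0,0,0,28],[0,0,3,0,0,0,28],[0,0,4,0,0,0,28],[-0.5,0,4,0,0,0,28],[-2,0,3,0,0,0,28],[-2,0,0,0,0,0,28],[0,0,0,0,0,0,28],[0,0,0,0,0,0,28]]]'; python3 cv.py; python3 pw.py; python3 pots.py scene side
python3 - <<'E'
from h import *
import glob
a=cv2.imread(sorted(glob.glob('pics/c_side_4*.png'))[-1]);b=cv2.imread(sorted(glob.glob('pics/c_scene_4*.png'))[-1])
cv2.imwrite('pics/fin.png',cv2.resize(np.hstack([a[140:440,180:500],b[140:440,180:440]]),None,fx=1.37,fy=1.37))
E
```

```text
time_s: 49.15
tcp_pos: [0.4015, -0.0268, 0.2207]
tool_rot: [0.707, 0.021, 0.707, -0.021]
contact_force: [-0.1, 0.4, -0.9]
grip_width: 0.281
tcp F [-0.13135428  0.02445168  0.22070101]
wrist 2599 [[-0.09, -0.0289, 0.0869], [-0.0823, 0.0392, 0.0899], [-0.0504, 0.0871, 0.0916]]
scene 289 [[-0.0923, -0.0258, 0.0834], [-0.0845, 0.0507, 0.0906], [-0.0532, 0.089, 0.0933]]
side 514 [[-0.0907, -0.0333, 0.0841], [-0.0846, 0.0217, 0.0896], [-0.0518, 0.0827, 0.0923]]
side 705 [[-0.073 -0.285  0.078]
 [-0.003 -0.235  0.104]
 [ 0.008 -0.227  0.109]]
wrist 0 
[-0.13123277  0.02444026  0.21985805] [ 0.40161965 -0.02683289  0.21985805] [-0.24192768  0.19455167 -2.01755282]
tcp [ 0.40161965 -0.02683289  0.21985805] [-0.13123277  0.02444026  0.21985805]
scene [408.6 143.2  34.9] 478 z 0.087 feeder [-134.2  194.6    0. ]
side [407.9 132.3  34.2] 506 z 0.087 feeder [-134.3  183.7    0. ]
```

View pics/fin.png

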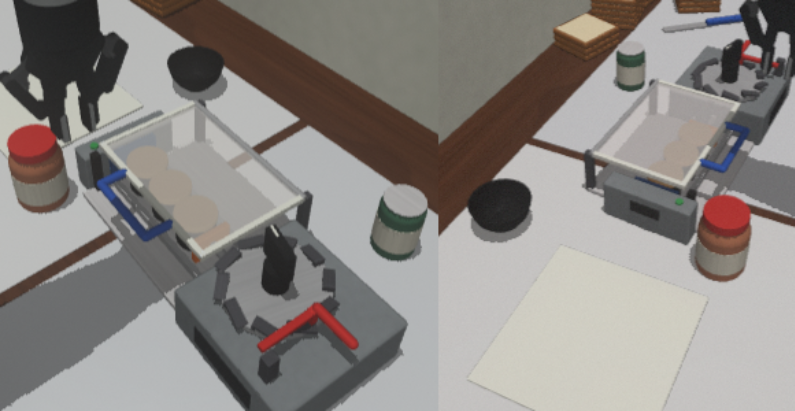

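The guard is shut and level over the three-pot row. The pawl is down, the board is empty, the bystanders are in place and the gripper is clear.

```bash
python3 -c "
from workcell import robot
robot.hand_in()"
```

```text
the job is handed in; nothing more can be done
```

The job is done and handed in at about 49 s of the 210 s allowed; no verdict was reported.

**What I did:**
- I flipped the pawl back and wound the knob from about 4.1 rad to about 0.05 rad, which put the pusher home. I then let the pawl drop back onto the ratchet.
- I stood all three pots in the channel. One had been knocked about 3 cm on the board before I reached it, so I measured it again first.
- I made two clicks, lowered the guard by its handle, let go and backed off.

**Last checks:**
- **Knob:** it read 1.335 rad, which is 0.08 past the second click.
- **Pawl:** its handle was at about 102 mm, so it is down on the ratchet.
- **Guard:** its handle was at about 85 mm, so it is shut. The wrist read about 10 N of upward force as it reached the stop.
- **Pots:** just before the clicks they were upright and within 2 mm of the centre line. After the clicks, the pictures showed an unbroken row between pusher and stop.
- **Jar, bowl and tin:** the jar read within about 3 mm of its earlier position. I only judged the bowl and tin by eye in the last picture.

**What failed or disagreed:**
- The first grip on the pawl missed and only touched its handle (about 6.5 N). The finger tips measured about 22 mm above the reported TCP, and I allowed for that from then on.
- My first estimate of the feeder's position was about 2 mm off in x. I corrected it from the wrist camera.
- The pots' final positions were not measured, because the clear guard hides them from depth. From the pusher travel, the centres should be about 32, 92 and 152 mm from the stop face.

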